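# Snap the spring clip onto the roller axle

## Robot

A 7-joint arm with a two-finger parallel gripper is mounted at the origin on the work surface; the furniture and walls round the work are solid. World frame = base frame: x ahead of the robot, y to its left, z up, the work surface at z = 0. Lengths are in m, angles in rad, forces in N, time in s.
With the tool pointing down it reaches from about 0.4 to 0.875 m from the base axis. Payload 6.5 kg.
Tool frame: the origin (TCP) lies midway between the tips of the shut fingers; the grasp point (between the pads) lies 19 mm behind it; z points along the fingers, y is the line along which they close (so a half turn about z gives the same grasp; the last joint's range is limited). The gripper opens to 88 mm and grips with 3 to 60 N. Pads are 18 mm wide; open, the fingers measure 123 mm over their backs; the gripper's body (75 mm by 187 mm) begins 45 mm behind the grasp point.
Start: joints at [1.237, 0.536, -0.004, 1.538, 0.003, 1.067, -0.071], TCP at [0.172, -0.627, 0.239] pointing down, gripper open.
Joint ranges: [-2.7, 2.7], [-0.37, 2.16], [-1.27, 1.26], [0.24, 2.4], [-1.31, 4.45], [0.19, 1.91], [-2.76, 2.76]. Speed limits (rad/s): [2.39, 2.39, 3.14, 3.14, 3.14, 3.14, 3.14].

## Interface

Orientations are given as a unit quaternion [x, y, z, w].
In Python, from station import r, optics gives the robot as it stands.
- The arm moves only by the tool servo_tool, never from a script. Its argument "increments" is a list of rows, each a list of 7 numbers: the turn, a rotation vector about the world's x, y, z in degrees, then the shift along the world's x, y, z in cm, then the opening, from 0 (shut) to 1 (fully open). A call has exactly 8 rows; each row is the pose to reach, as a shift and turn from the pose commanded when the call began; what a row does not reach only later rows make up. A row lasts 1/12 s, in which the tool goes at most 41.7 mm and 7.16 degrees, less where a joint would pass 70% of its speed; a pose out of reach is approached as far as the arm can. A call with a gripper value outside its range is refused whole. The fingers move at their own pace and stop on an object; "force" is the grip in N (left out, the last holds). Time passes only in rows, so rows that repeat a pose let the fingers close, or fill a call up. It gives the time, the measured TCP pose, the force, the opening and the grip force at its end, in the units of the state.
- r.observe(): the state, without advancing time (a new reading comes with each control period).
- optics.camera(name): name is "scene" or "top"; returns the picture (384x512x3 uint8, blue, green, red); there is no depth.
- optics.camera_info(name): a dict with "intrinsics" (3x3 intrinsics, pixels), "T" (4x4, takes a point from camera to world coordinates). Camera axes: x right, y down, z forward; pixel columns grow to the right and rows downward; lengths in m; the calibration is good to about 2 mm. A picture is of the moment at which its call begins. camera_info takes no time and is no camera call.
- r.close_job(): hands the job in; it is judged then, once.
The state is a dict: "time_s": time; "joint_positions": joint angles; "joint_velocities": joint speeds; "joint_torque": joint torques, N m; "position": TCP position; "orientation": TCP orientation; "wrist_force": force on the tool from outside, world axes, zero at the start; "wrist_torque": the same for the moment, N m; "finger_gap": opening from 0.0 (shut) to 1.0 (fully open); "gripper_force": force on a finger pad.
Only numpy, scipy, OpenCV 4.12 (cv2) and the standard library are available. Lean on these libraries where they do the work, as an engineer would, in place of code of your own. Each camera call takes 0.05 s, during which the arm holds its last target. There are 200 camera calls.

## Task

Take the orange-tabbed spring clip out of its wooden rack and push it down onto the groove of the roller bracket's axle until it snaps fully home, so that the axle cannot slide out, then let go. How far the axle sticks out of the bracket differs each time, so feel for the groove, and press firmly but never harder than about 25 N on the axle.

Things in the scene. Friction and masses are not known exactly. Their poses are not given: they have to be found in the camera images.
- clip_tab (a point): Centre of the clip's orange grip tab: 26 mm along x, 12 mm along y, 36 mm high, z up; grip it across the 12 mm. Keep fingertips less than 17 mm below this point: an orange flange 30 x 16 mm (x, y), 4 mm thick, lies there, underside 22 mm below this point. In the rack the clip stands upright on that flange and lifts straight out; its lowest point is 44.5 mm below this point.
- clip_eye (a point): Centre of the clip's eye, where the axle line lies when the clip is home: 35 mm straight below clip_tab, same axes. y is the direction of the axle through it. The steel bridge is 8 mm above; the jaws' lips (3.5 mm radius rods along y, 6 mm below, 19 mm apart along x, 12 mm mouth, opening downward) each spring 2 mm aside to pass the axle's neck.
- clip: The loose spring clip, about 42 g, orange tab above two steel spring jaws 8 mm thick (y) and 26 mm wide (x); its origin is the centre of the eye. Pushing it over the neck takes about 8 N, 12 at most; it then snaps, and the force falls away until the bridge meets the neck.
- rack: Fixed pale wooden clip rack, 76 x 51 mm (x, y), 45 mm high, on a 92 x 62 mm foot plate; origin at the centre of its underside, z up. The slot in its top that holds the clip's jaws is 32 mm long (x) and 10.5 mm wide (y).
- stand: Blue roller bracket fixed on the bench, foot plate 90 x 100 x 10 mm; origin at the centre of its underside, z up, y along the axle to its free end. Axle line level, 90 mm above the origin; front cheek 36 mm wide, its top 108 mm above the bench. The oiled steel axle, 24 mm in diameter, is tight: it stays put unless pushed lengthwise with over 15 N.
- bore (a point): Point on the axle line at the cheek's front face, bracket axes; +y runs out along the axle. The groove is a dark neck, 16 mm diameter, 11 mm long, full 24 mm diameter both sides (9 mm end collar outside). Its middle is 16 to 48 mm out from here, not measured. Clip's eye above axle line: 18 mm resting on the 24 mm, 12.5 mm on the neck unsnapped, 0 home. It cannot pass over the 24 mm.
Mind the look-alikes: they are no part of the job. What is meant by the clip is not pink, turquoise or yellow, and is the larger of those in its own colour.

How it is judged:
On the way, in this order (a step that is already met when the one before it is completed fails the run):
1. the clip is lifted clear of its rack (z of clip_eye in the frame of rack above 0.06 m), for 0.1 s.
2. the clip is snapped home on the neck of the axle (x of clip_eye in the frame of bore between -0.003 and 0.003 m and z of clip_eye in the frame of bore between -0.003 and 0.003 m and y of clip_eye in the frame of bore between 0.012 and 0.052 m and angle between the y axis of clip_eye and the y axis of bore, either way round below 0.2 rad), for 0.2 s.
At the end, for the whole second after the job is handed in: The clip sits snapped home in the groove of the axle, its eye within 3 mm of the axle line across and in height, 12 to 52 mm out from the cheek and square to the axle within 0.2 rad, released and at rest (all of step 2 and linear speed of clip below 0.02 m/s); the robot touches nothing.
It fails at once if the clip is pressed on the bracket or its axle with more than 25 N (contact force between clip and stand above 25 N).
It also fails if it takes over 54 s, if anything falls off the work surface, if the arm or the gripper's body presses on something with over 40 N, if the wrist force passes 120 N, or if a joint passes its speed limit or range.

## Working session

There is one attempt and no reset: what is moved stays moved. The work goes in short steps, Python scripts to look and compute and a tool call to move; the robot and the scene stay as the last step left them, time stands still between calls to the robot, and variables do not carry over. Pictures are saved under pics/ and viewed, at most 10 in all, crops included, and the job is handed in when it is done.

Besides the shell and the picture viewer there is one more tool, called after "Emit:" as a command line: name --pt "numbers of a row" for each row, then --argument value for the rest. servo_tool: Moves the arm, as the interface text tells. Its arguments: {"type":"object","properties":{"increments":{"type":"array"},"force":{"type":"number"}},"required":["increments"]}

```bash
mkdir -p pics
python3 - <<'E'
from station import r, optics
import cv2,numpy as np
np.set_printoptions(precision=4,suppress=True)
for n in ("scene","top"):
    cv2.imwrite(f"pics/{n}0.png",optics.camera(n)); i=optics.camera_info(n); print(n,np.array(i["intrinsics"]),np.array(i["T"]))
s=r.observe();print(s)
E
```

```text
scene [[495.9604   0.     261.082 ]
 [  0.     495.9604 198.431 ]
 [  0.       0.       1.    ]] [[ 0.52   -0.6109  0.597  -0.1194]
 [-0.854  -0.3846  0.3503 -0.4246]
 [ 0.0156 -0.692  -0.7217  0.7694]
 [ 0.      0.      0.      1.    ]]
top [[362.4619   0.     259.4794]
 [  0.     362.4619 195.5893]
 [  0.       0.       1.    ]] [[-0.0153 -0.9885  0.1502  0.3372]
 [-0.9997  0.0124 -0.0204 -0.0567]
 [ 0.0183 -0.1505 -0.9884  0.916 ]
 [ 0.      0.      0.      1.    ]]
{'time_s': 0.1, 'joint_positions': array([ 1.2368,  0.5371, -0.0044,  1.5387,  0.0026,  1.0673, -0.0712]), 'joint_velocities': array([-0.0005, -0.0044,  0.0001, -0.0032,  0.0002,  0.0004, -0.0012]), 'joint_torque': array([  0.0026, -57.2081,   0.9937, -25.2233,  -0.0562,   0.0135,
         0.0001]), 'position': array([ 0.1718, -0.6263,  0.238 ]), 'orientation': array([ 0.991 ,  0.1335, -0.0002, -0.0007]), 'wrist_force': array([ 0.0937, -0.0432,  0.2564]), 'wrist_torque': array([ 0.0294,  0.0511, -0.0121]), 'gripper_force': 0.0, 'finger_gap': 0.999083234432941}
```

View pics/scene0.png

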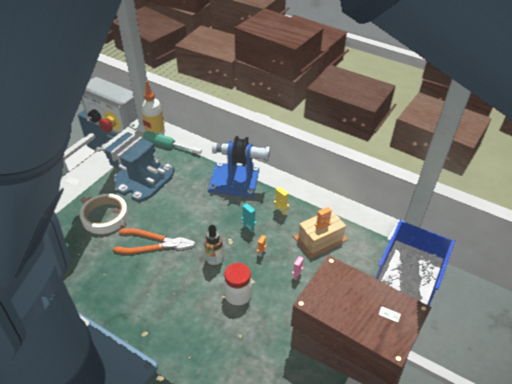

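View pics/top0.png

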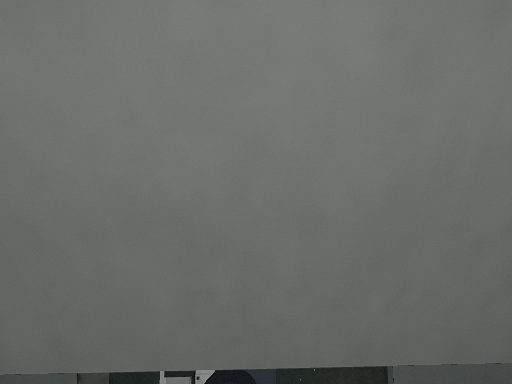

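The scene view shows the blue bracket at about (238,165) and the wooden rack at (322,232) with an orange clip on it. The look-alikes are a small orange one (262,244), turquoise (249,215), yellow (282,200) and pink (298,267). The one in the rack (323,218) fits, as it is the larger of the two orange ones. The top camera is blocked. I'll confirm in a crop.

Run:
```python
import cv2
a=cv2.imread("pics/scene0.png")
cv2.imwrite("pics/c1.png",cv2.resize(a[195:265,250:355],None,fx=7.5,fy=7.5,interpolation=cv2.INTER_CUBIC))
cv2.imwrite("pics/c2.png",cv2.resize(a[130:200,200:285],None,fx=8,fy=8,interpolation=cv2.INTER_CUBIC))
```

```text
(no output)
```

View pics/c1.png

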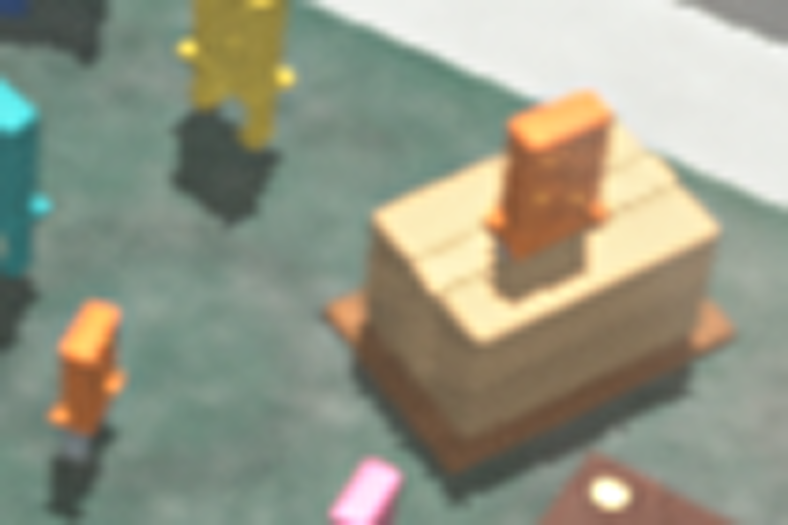

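View pics/c2.png

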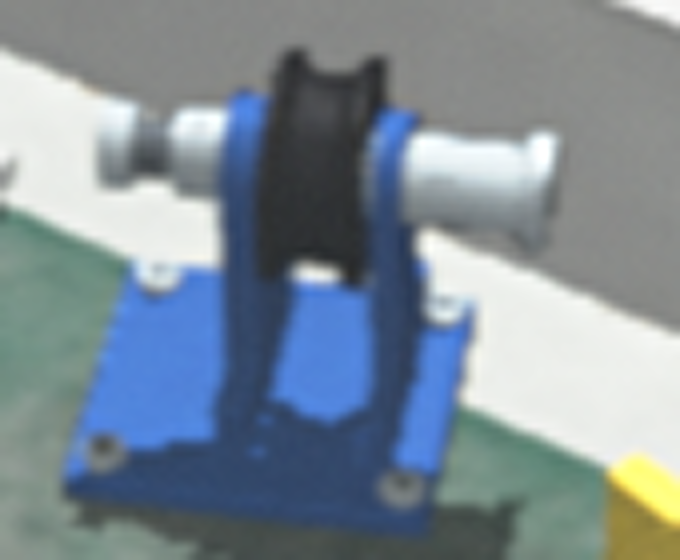

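Confirmed: the clip in the rack is the larger orange one. The axle's free end points left in the image, with the dark neck at about crop (150,145), which is pixel (218.7,148). Next I fit poses to the corners.

```bash
cat > h.py <<'E'
from station import r, optics
import cv2,numpy as np
from scipy.optimize import least_squares
np.set_printoptions(precision=4,suppress=True)
I=optics.camera_info("scene");K=np.array(I["intrinsics"]);T=np.array(I["T"]);W=np.linalg.inv(T)
def proj(P):
    c=np.atleast_2d(P)@W[:3,:3].T+W[:3,3]; q=c@K.T; return q[:,:2]/q[:,2:]
def back(u,z):
    d=T[:3,:3]@np.linalg.solve(K,[u[0],u[1],1]); return T[:3,3]+d*(z-T[2,3])/d[2]
def pose(p,L):
    c,s=np.cos(p[2]),np.sin(p[2]); return np.asarray(L)@np.array([[c,s,0],[-s,c,0],[0,0,1]])+[p[0],p[1],0]
def crop(pts,f,u0,v0): return (np.array(pts,float)+.5)/f-.5+[u0,v0]
E
python3 - <<'E'
from h import *
rk=crop([(372,213),(483,343),(718,228),(325,312),(455,473),(735,330)],7.5,250,195)
for u,z in zip(rk,[.045]*3+[.006]*3): print(back(u,z))
def fit(L,px,p0):
    s=least_squares(lambda p:(proj(pose(p,L))-px).ravel(),p0); print(s.x,np.abs(s.fun).max(),s.fun.reshape(-1,2)); return s.x
# image: left corner->bottom corner is the short side
a,b,A,B=.038,.0255,.046,.031
# which sign: x axis from bottom to right
L=[(-a,b,.045),(-a,-b,.045),(a,-b,.045)]
d=back(rk[2],.045)-back(rk[1],.045);y0=np.arctan2(d[1],d[0]);print("rack yaw0",y0)
P=fit(L,rk[:3],[.5,-.5,y0])
Lf=[(-A,B),(-A,-B),(A,-B)]
for hz in (.004,.006,.008,.01): fit(L+[(x,y,hz) for x,y in Lf],rk,P)
print("tab top px",proj(pose(P,[(sx*.013,sy*.006,.085) for sx,sy in((-1,1),(-1,-1),(1,-1),(1,1))])), crop([(508,127),(524,152),(612,112),(592,92)],7.5,250,195))
st=crop([(130,262),(65,485),(430,525),(472,300)],8,200,130)
for u in st: print(back(u,.010))
d=back(st[0],.01)-back(st[3],.01);print("y dir",d)
ya=np.arctan2(d[1],d[0])-np.pi/2
S=fit([(sx*.045,sy*.05,.01) for sx,sy in((1,1),(-1,1),(-1,-1),(1,-1))],st,[.6,-.4,ya])
S2=fit([(sx*.045,sy*.05,.01) for sx,sy in((-1,1),(1,1),(1,-1),(-1,-1))],st,[.6,-.4,ya])
for s in (S,S2):
  for yy in (0,.05,.1): print(yy,(proj(pose(s,[(0,yy,.09)]))-[200,130]+.5)*8-.5)
E
```

```text
[ 0.463  -0.1695  0.045 ]
[ 0.4398 -0.2135  0.045 ]
[ 0.5059 -0.2476  0.045 ]
[ 0.457  -0.1617  0.006 ]
[ 0.428  -0.2155  0.006 ]
[ 0.5094 -0.2568  0.006 ]
rack yaw0 -0.47560243412477743
[ 0.4848 -0.2084 -0.475 ] 0.6355494621106459 [[-0.61   -0.135 ]
 [-0.0245  0.2093]
 [ 0.6355 -0.1423]]
[ 0.4848 -0.2085 -0.475 ] 0.6745378500253878 [[-0.5735 -0.1055]
 [ 0.0144  0.2405]
 [ 0.6745 -0.1134]
 [-0.6144 -0.065 ]
 [ 0.0602 -0.0635]
 [ 0.4327 -0.0106]]
[ 0.484  -0.2088 -0.4747] 0.6388504250689948 [[-0.6356  0.2083]
 [-0.0336  0.5717]
 [ 0.6389  0.1911]
 [-0.6171 -0.3915]
 [ 0.1035 -0.3612]
 [ 0.542  -0.346 ]]
[ 0.4832 -0.209  -0.4744] 0.9038228240326873 [[-0.698   0.523 ]
 [-0.0819  0.9038]
 [ 0.603   0.4964]
 [-0.62   -0.7187]
 [ 0.1467 -0.6596]
 [ 0.6516 -0.6823]]
[ 0.4825 -0.2093 -0.4741] 1.2369345345551608 [[-0.7606  0.8387]
 [-0.1303  1.2369]
 [ 0.567   0.8026]
 [-0.623  -1.0467]
 [ 0.1901 -0.9587]
 [ 0.7615 -1.0194]]
tab top px [[316.9541 210.434 ]
 [320.7464 214.5361]
 [331.9352 209.2849]
 [328.0982 205.2641]] [[317.3    211.5   ]
 [319.4333 214.8333]
 [331.1667 209.5   ]
 [328.5    206.8333]]
[0.5512 0.0905 0.01  ]
[0.4686 0.0541 0.01  ]
[ 0.5082 -0.0369  0.01  ]
[ 0.5897 -0.0001  0.01  ]
y dir [-0.0384  0.0906 -0.    ]
[0.5295 0.0269 0.414 ] 0.5252105544727215 [[-0.2627  0.1253]
 [-0.3232  0.0387]
 [ 0.0722 -0.0423]
 [ 0.5252 -0.1771]]
[0.5339 0.0296 0.7168] 34.28910572487749 [[ -2.3122  31.2057]
 [  1.6804 -24.7899]
 [ -0.2676 -34.2891]
 [  1.0577  21.3639]]
0 [[267.0363 168.6045]]
0.05 [[ 78.845  149.8008]]
0.1 [[-107.8939  131.1423]]
0 [[267.7147 155.7598]]
0.05 [[ 77.0723 174.7071]]
0.1 [[-115.9493  193.8909]]
```

Run:
```python
from h import *
print("box bottom-left, front", back((293,345),0),back((295,308),0))
b=back((293,345),0)
for z in (.05,.08,.1,.12,.15,.2): print(z,proj([[b[0],b[1],z]]))
for z in (.1,.15): print([back(u,z) for u in((335,261),(430,310),(400,350),(295,305))])
print("posts",back((145,140),0),back((415,220),0))
print("neck@.09", back(crop([(150,145)],8,200,130)[0],.09),"end",back(crop([(98,140)],8,200,130)[0],.09))
print("rack tab c", back((324.1,210.7),.085))
```

```text
box bottom-left, front [ 0.2548 -0.2734  0.    ] [ 0.3189 -0.2423  0.    ]
0.05 [[294.9334 330.0762]]
0.08 [[296.1799 320.4539]]
0.1 [[297.0505 313.7342]]
0.12 [[297.9547 306.7542]]
0.15 [[299.3788 295.7618]]
0.2 [[301.9516 275.9023]]
[array([ 0.3764, -0.2797,  0.1   ]), array([ 0.3694, -0.4453,  0.1   ]), array([ 0.2813, -0.4292,  0.1   ]), array([ 0.2667, -0.2634,  0.1   ])]
[array([ 0.3394, -0.2906,  0.15  ]), array([ 0.3329, -0.4438,  0.15  ]), array([ 0.2514, -0.4288,  0.15  ]), array([ 0.2378, -0.2754,  0.15  ])]
posts [0.5347 0.2872 0.    ] [ 0.6345 -0.3539  0.    ]
neck@.09 [0.5209 0.0581 0.09  ] end [0.5153 0.0708 0.09  ]
rack tab c [ 0.4825 -0.2088  0.085 ]
```

Emit:
servo_tool --pt "0 0 -5 2.4 3.2 0 0.6" --pt "0 0 -10 4.8 6.4 0 0.6" --pt "0 0 -15 7.2 9.6 0 0.6" --pt "0 0 -20 9.6 12.8 0 0.6" --pt "0 0 -26 12 16 0 0.6" --pt "0 0 -32 14.4 19.2 0 0.6" --pt "0 0 -38 16.8 22.4 0 0.6" --pt "0 0 -42.5 19.2 25.6 0 0.6" --force 30

```text
time_s: 0.77
position: [0.3646, -0.3689, 0.2385]
orientation: [0.971, -0.237, -0.0, -0.0]
wrist_force: [0.3, 0.6, -0.5]
finger_gap: 0.604
gripper_force: 0.0
```

Emit:
servo_tool --pt "0 0 0 2.4 3.2 0 0.6" --pt "0 0 0 4.8 6.4 0 0.6" --pt "0 0 0 7.2 9.6 0 0.6" --pt "0 0 0 9.6 12.8 -1 0.6" --pt "0 0 0 11.9 16.1 -3 0.6" --pt "0 0 0 11.9 16.1 -5 0.6" --pt "0 0 0 11.9 16.1 -7 0.6" --pt "0 0 0 11.9 16.1 -8 0.6"

```text
time_s: 1.43
position: [0.4819, -0.2084, 0.1563]
orientation: [0.972, -0.234, -0.002, -0.0]
wrist_force: [-0.8, -0.7, 0.2]
finger_gap: 0.602
gripper_force: 0.0
```

Run:
```python
from h import *
from scipy.spatial.transform import Rotation as R
a=optics.camera("scene");s=r.observe();p=s["position"];M=R.from_quat(s["orientation"]).as_matrix()
print(s["time_s"],p,M,s["joint_positions"],s["wrist_force"])
g=[p+M[:,1]*.0264*k for k in(-1,0,1)];print(proj(g))
cv2.imwrite("pics/c3.png",cv2.resize(a[150:260,260:385],None,fx=5,fy=5,interpolation=cv2.INTER_CUBIC))
```

```text
1.4833 [ 0.4809 -0.2089  0.1554] [[ 0.89   -0.4559 -0.0053]
 [-0.4559 -0.89    0.0018]
 [-0.0055  0.0008 -1.    ]] [ 0.3616  0.441  -0.0473  1.9329  0.0288  0.7739 -1.7461] [-0.5478  0.3087 -1.5281]
[[319.196  175.5817]
 [328.0271 184.4385]
 [337.1746 193.6126]]
```

View pics/c3.png

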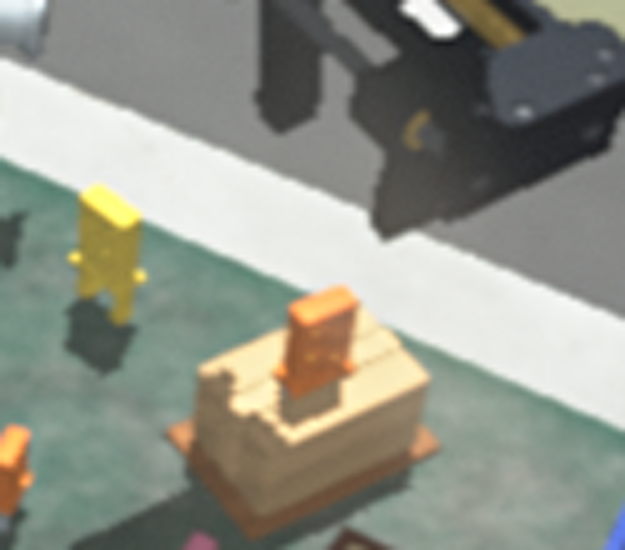

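The tips hover clear of the tab, whose top is at about crop (325,300), and are aligned with it. I descend to just above the tab first.

Emit:
servo_tool --pt "0 0 0 0 0 -2 0.6" --pt "0 0 0 0 0 -4 0.6" --pt "0 0 0 0 0 -5.5 0.6" --pt "0 0 0 0 0 -6 0.6" --pt "0 0 0 0 0 -6 0.6" --pt "0 0 0 0 0 -6 0.6" --pt "0 0 0 0 0 -6 0.6" --pt "0 0 0 0 0 -6 0.6"

```text
time_s: 2.15
position: [0.4837, -0.2102, 0.0998]
orientation: [0.972, -0.235, 0.001, 0.0]
wrist_force: [0.0, -0.0, 0.6]
finger_gap: 0.604
gripper_force: 0.0
```

Run:
```python
from h import *
a=optics.camera("scene");s=r.observe();print(s["position"],s["orientation"])
print((proj([s["position"]])-[280,170])*7)
cv2.imwrite("pics/c4.png",cv2.resize(a[170:250,280:370],None,fx=7,fy=7,interpolation=cv2.INTER_CUBIC))
```

```text
[ 0.4836 -0.2101  0.0997] [ 0.972  -0.2348  0.0008  0.0001]
[[321.1325 246.8197]]
```

View pics/c4.png

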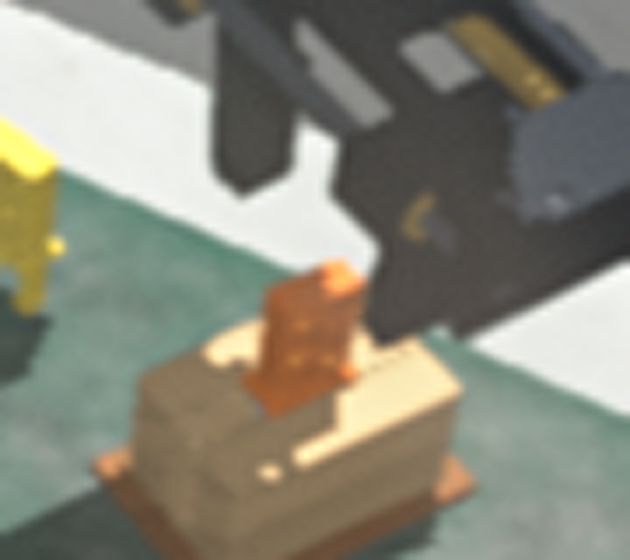

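The TCP projects to (321,247) and the tab top centre is at about (315,278), so they are aligned. I descend 4.2 cm, grip, and check.

Emit:
servo_tool --pt "0 0 0 0 0 -1.5 0.6" --pt "0 0 0 0 0 -3 0.6" --pt "0 0 0 0 0 -4.2 0.6" --pt "0 0 0 0 0 -4.2 0.6" --pt "0 0 0 0 0 -4.2 0.4" --pt "0 0 0 0 0 -4.2 0.25" --pt "0 0 0 0 0 -4.2 0.2" --pt "0 0 0 0 0 -4.2 0.1" --force 40

```text
time_s: 2.87
position: [0.4835, -0.2101, 0.0574]
orientation: [0.972, -0.235, 0.001, 0.0]
wrist_force: [-0.9, -0.1, 0.0]
finger_gap: 0.322
gripper_force: 0.0
```

Emit:
servo_tool --pt "0 0 0 0 0 0 0" --pt "0 0 0 0 0 0 0" --pt "0 0 0 0 0 0 0" --pt "0 0 0 0 0 0 0" --pt "0 0 0 0 0 0 0" --pt "0 0 0 0 0 0 0" --pt "0 0 0 0 0 0 0" --pt "0 0 0 0 0 0 0" --force 40

```text
time_s: 3.53
position: [0.4834, -0.2096, 0.0569]
orientation: [0.972, -0.235, 0.0, -0.0]
wrist_force: [0.9, 3.2, 4.1]
finger_gap: 0.129
gripper_force: 40.0
```

Gripped (11.4 mm). Lift, then transfer.

Emit:
servo_tool --pt "0 0 0 0 0 1 0" --pt "0 0 0 0 0 3 0" --pt "0 0 0 0 0 5 0" --pt "0 0 0 0 0 7.5 0" --pt "0 0 0 0 0 10 0" --pt "0 0 0 0 0 12.5 0" --pt "0 0 0 0 0 14 0" --pt "0 0 0 0 0 15 0"

```text
time_s: 4.2
position: [0.4832, -0.2107, 0.2091]
orientation: [0.972, -0.235, 0.001, 0.0]
wrist_force: [0.1, 0.5, -0.8]
finger_gap: 0.133
gripper_force: 40.0
```

Emit:
servo_tool --pt "0 0 5 0.4 2.7 0 0" --pt "0 0 11 0.8 5.4 0 0" --pt "0 0 17 1.2 8.5 0 0" --pt "0 0 23 1.6 11.8 0 0" --pt "0 0 30 2.1 15.2 0 0" --pt "0 0 37 2.6 18.6 0 0" --pt "0 0 44 3.1 22.2 0 0" --pt "0 0 50.9 3.5 25.5 0 0"

```text
time_s: 4.87
position: [0.5175, 0.0466, 0.2065]
orientation: [0.978, 0.209, -0.0, 0.0]
wrist_force: [0.2, 0.4, -1.3]
finger_gap: 0.135
gripper_force: 40.0
```

Emit:
servo_tool --pt "0 0 0 0 0.7 0 0" --pt "0 0 0 0 1.2 -1 0" --pt "0 0 0 0 1.2 -2 0" --pt "0 0 0 0 1.2 -3 0" --pt "0 0 0 0 1.2 -4 0" --pt "0 0 0 0 1.2 -4 0" --pt "0 0 0 0 1.2 -4 0" --pt "0 0 0 0 1.2 -4 0"

```text
time_s: 5.53
position: [0.5181, 0.0565, 0.1667]
orientation: [0.979, 0.205, -0.0, 0.0]
wrist_force: [0.1, 0.6, 0.8]
finger_gap: 0.13
gripper_force: 40.0
```

Run:
```python
from h import *
a=optics.camera("scene");s=r.observe();p=s["position"];print(s["time_s"],p,s["orientation"],s["joint_positions"],s["wrist_force"])
cv2.imwrite("pics/s5.png",a)
c=lambda P:((proj(P)-[190,110]+.5)*8-.5)
print("tab c/top/eye",c([p+[0,0,.010],p+[0,0,.028],p-[0,0,.025]]))
cv2.imwrite("pics/c5.png",cv2.resize(a[110:185,190:285],None,fx=8,fy=8,interpolation=cv2.INTER_CUBIC))
```

```text
5.5833 [0.5183 0.0567 0.167 ] [0.9787 0.2053 0.0003 0.0001] [ 0.056   0.4357 -0.3149  1.9247  0.1821  0.808  -1.5149] [-0.3226  0.9345 -0.7099]
tab c/top/eye [[211.9657  42.1561]
 [208.2659 -18.1324]
 [218.8853 154.9097]]
```

View pics/c5.png

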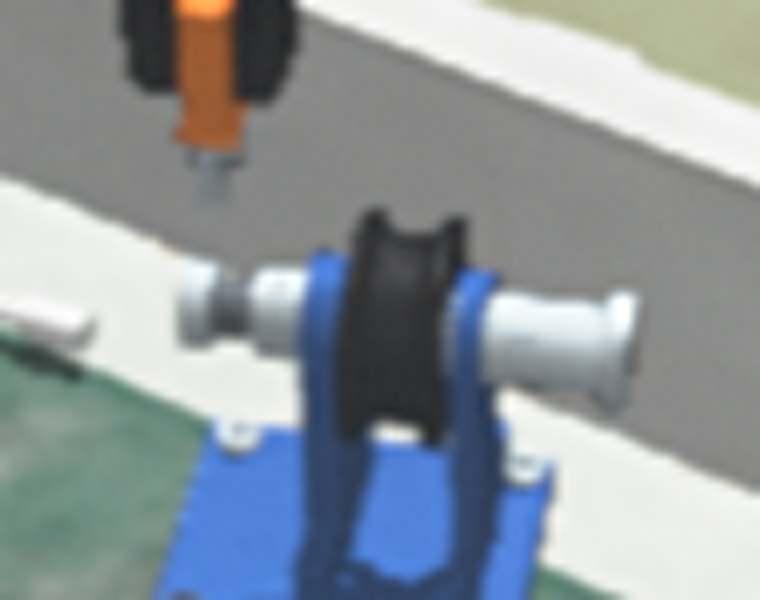

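Run:
```python
from h import *
p=np.array([.5183,.0567,.167]);q=(.5183,.0567,.4135)
c=lambda P:((proj(P)-[190,110]+.5)*8-.5)
f=[(sx*.015,sy*.008,.167+.010+dz) for dz in(-.018,-.022) for sx,sy in((-1,1),(-1,-1),(1,-1),(1,1))]
print("flange",c(pose(q,f)))
print("tab base",c(pose(q,[(sx*.013,sy*.006,.167+.010-.018) for sx,sy in((-1,1),(-1,-1),(1,-1),(1,1))])))
print("jaw low",c(pose(q,[(sx*.013,sy*.004,.167-.0345) for sx,sy in((-1,1),(-1,-1),(1,-1),(1,1))])))
J=[c(pose((q[0],q[1],q[2]),[d]))[0]-c(pose(q,[(0,0,.09)]))[0] for d in((.001,0,.09),(0,.001,.09),(0,0,.091))]
print("px per mm bx,by,z",J, "home eye",c(pose(q,[(0,0,.09)])))
```

```text
flange [[171.9644 134.7748]
 [235.7027 140.9325]
 [258.4851  67.6745]
 [196.0309  61.7384]
 [172.888  147.6391]
 [236.4401 153.7957]
 [259.1418  80.484 ]
 [196.8663  74.5485]]
tab base [[181.5474 130.5771]
 [229.2857 135.184 ]
 [249.1695  71.7195]
 [202.2657  67.2567]]
jaw low [[195.1753 215.1629]
 [226.3957 218.2297]
 [245.9533 154.5093]
 [215.2685 151.5368]]
px per mm bx,by,z [array([ 0.7343, -2.4594]), array([-3.755 , -0.3762]), array([-0.1791, -2.9198])] home eye [[228.6203 312.3531]]
```

Run:
```python
import cv2
a=cv2.imread("pics/s5.png")
cv2.imwrite("pics/c6.png",cv2.resize(a[110:158,205:260],None,fx=12,fy=12,interpolation=cv2.INTER_CUBIC))
```

```text
(no output)
```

View pics/c6.png

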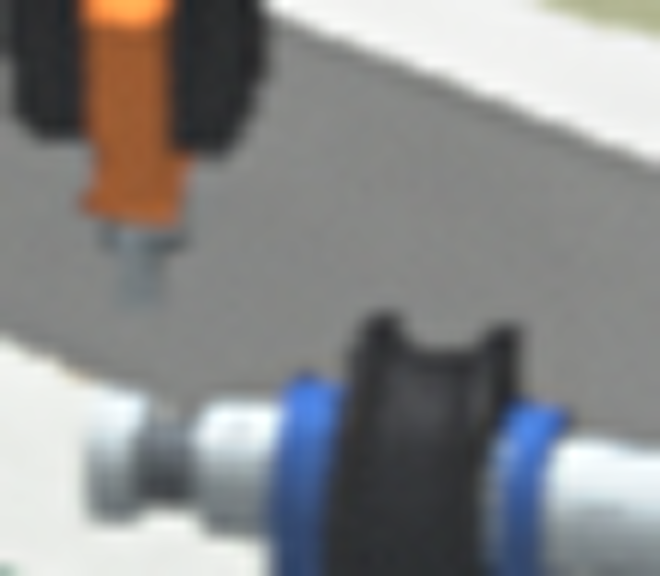

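The clip's flange corners (c6: (80,212) and (183,225)) and the neck (c6: (166,461)) put the eye's predicted home position within about 1 px of the neck. So I go straight down, to just above contact first.

Emit:
servo_tool --pt "0 0 0 0 0 -1 0" --pt "0 0 0 0 0 -2 0" --pt "0 0 0 0 0 -2.6 0" --pt "0 0 0 0 0 -2.9 0" --pt "0 0 0 0 0 -3.0 0" --pt "0 0 0 0 0 -3.0 0" --pt "0 0 0 0 0 -3.0 0" --pt "0 0 0 0 0 -3.0 0" --force 50

```text
time_s: 6.25
position: [0.5183, 0.0573, 0.137]
orientation: [0.979, 0.206, 0.0, 0.0]
wrist_force: [0.9, 0.2, -0.5]
finger_gap: 0.131
gripper_force: 50.0
```

Emit:
servo_tool --pt "0 0 0 0 0 -0.1 0" --pt "0 0 0 0 0 -0.2 0" --pt "0 0 0 0 0 -0.3 0" --pt "0 0 0 0 0 -0.4 0" --pt "0 0 0 0 0 -0.4 0" --pt "0 0 0 0 0 -0.4 0" --pt "0 0 0 0 0 -0.4 0" --pt "0 0 0 0 0 -0.4 0"

```text
time_s: 6.92
position: [0.5182, 0.0573, 0.1328]
orientation: [0.979, 0.206, 0.0, -0.0]
wrist_force: [0.9, 0.3, 0.4]
finger_gap: 0.127
gripper_force: 50.0
```

Emit:
servo_tool --pt "0 0 0 0 0 -0.1 0" --pt "0 0 0 0 0 -0.2 0" --pt "0 0 0 0 0 -0.25 0" --pt "0 0 0 0 0 -0.25 0" --pt "0 0 0 0 0 -0.25 0" --pt "0 0 0 0 0 -0.25 0" --pt "0 0 0 0 0 -0.25 0" --pt "0 0 0 0 0 -0.25 0"

```text
time_s: 7.58
position: [0.5181, 0.0561, 0.1301]
orientation: [0.979, 0.205, -0.0, 0.001]
wrist_force: [2.4, -4.6, 0.7]
finger_gap: 0.13
gripper_force: 50.0
```

There is a side force of about 5 N along the axle toward the cheek and no upward force, so the jaws are rubbing the end collar's inner face. I shift 1.5 mm toward the cheek.

Emit:
servo_tool --pt "0 0 0 0.03 -0.07 0 0" --pt "0 0 0 0.06 -0.14 0 0" --pt "0 0 0 0.06 -0.14 0 0" --pt "0 0 0 0.06 -0.14 0 0" --pt "0 0 0 0.06 -0.14 0 0" --pt "0 0 0 0.06 -0.14 0 0" --pt "0 0 0 0.06 -0.14 0 0" --pt "0 0 0 0.06 -0.14 0 0"

```text
time_s: 8.25
position: [0.5183, 0.0558, 0.1301]
orientation: [0.979, 0.206, -0.0, -0.0]
wrist_force: [-0.2, -2.8, -0.6]
finger_gap: 0.131
gripper_force: 50.0
```

Emit:
servo_tool --pt "0 0 0 0 0 -0.1 0" --pt "0 0 0 0 0 -0.15 0" --pt "0 0 0 0 0 -0.2 0" --pt "0 0 0 0 0 -0.2 0" --pt "0 0 0 0 0 -0.2 0" --pt "0 0 0 0 0 -0.2 0" --pt "0 0 0 0 0 -0.2 0" --pt "0 0 0 0 0 -0.2 0"

```text
time_s: 8.92
position: [0.5187, 0.0559, 0.1282]
orientation: [0.979, 0.206, 0.0, -0.0]
wrist_force: [1.8, -2.3, -0.5]
finger_gap: 0.127
gripper_force: 50.0
```

Emit:
servo_tool --pt "0 0 0 0.04 -0.09 0 0" --pt "0 0 0 0.04 -0.09 0 0" --pt "0 0 0 0.04 -0.09 0 0" --pt "0 0 0 0.04 -0.09 0 0" --pt "0 0 0 0.04 -0.09 -0.05 0" --pt "0 0 0 0.04 -0.09 -0.1 0" --pt "0 0 0 0.04 -0.09 -0.1 0" --pt "0 0 0 0.04 -0.09 -0.1 0"

```text
time_s: 9.58
position: [0.5192, 0.0551, 0.1273]
orientation: [0.979, 0.206, 0.0, -0.0]
wrist_force: [0.3, 2.1, -0.6]
finger_gap: 0.129
gripper_force: 50.0
```

Emit:
servo_tool --pt "0 0 0 0 0 -0.05 0" --pt "0 0 0 0 0 -0.1 0" --pt "0 0 0 0 0 -0.1 0" --pt "0 0 0 0 0 -0.1 0" --pt "0 0 0 0 0 -0.1 0" --pt "0 0 0 0 0 -0.1 0" --pt "0 0 0 0 0 -0.1 0" --pt "0 0 0 0 0 -0.1 0"

```text
time_s: 10.25
position: [0.5193, 0.0549, 0.1265]
orientation: [0.979, 0.206, 0.0, 0.0]
wrist_force: [0.1, 0.9, 5.4]
finger_gap: 0.13
gripper_force: 50.0
```

Now there is 5.4 N upward with the sides free, so the clip is seated on the neck unsnapped. I press on in small steps.

Emit:
servo_tool --pt "0 0 0 0 0 -0.03 0" --pt "0 0 0 0 0 -0.06 0" --pt "0 0 0 0 0 -0.1 0" --pt "0 0 0 0 0 -0.1 0" --pt "0 0 0 0 0 -0.1 0" --pt "0 0 0 0 0 -0.1 0" --pt "0 0 0 0 0 -0.1 0" --pt "0 0 0 0 0 -0.1 0"

```text
time_s: 10.92
position: [0.5193, 0.0549, 0.1254]
orientation: [0.979, 0.206, 0.0, 0.0]
wrist_force: [1.0, 0.7, 3.8]
finger_gap: 0.136
gripper_force: 50.0
```

Emit:
servo_tool --pt "0 0 0 0 0 -0.03 0" --pt "0 0 0 0 0 -0.06 0" --pt "0 0 0 0 0 -0.1 0" --pt "0 0 0 0 0 -0.1 0" --pt "0 0 0 0 0 -0.1 0" --pt "0 0 0 0 0 -0.1 0" --pt "0 0 0 0 0 -0.1 0" --pt "0 0 0 0 0 -0.1 0"

```text
time_s: 11.58
position: [0.5193, 0.0549, 0.1244]
orientation: [0.979, 0.206, 0.0, 0.0]
wrist_force: [-0.2, 0.3, 5.1]
finger_gap: 0.133
gripper_force: 50.0
```

Emit:
servo_tool --pt "0 0 0 0 0 -0.05 0" --pt "0 0 0 0 0 -0.1 0" --pt "0 0 0 0 0 -0.15 0" --pt "0 0 0 0 0 -0.2 0" --pt "0 0 0 0 0 -0.2 0" --pt "0 0 0 0 0 -0.2 0" --pt "0 0 0 0 0 -0.2 0" --pt "0 0 0 0 0 -0.2 0"

```text
time_s: 12.25
position: [0.5191, 0.0549, 0.1222]
orientation: [0.979, 0.206, 0.0, 0.0]
wrist_force: [1.8, 0.5, 2.6]
finger_gap: 0.134
gripper_force: 50.0
```

Emit:
servo_tool --pt "0 0 0 0 0 -0.05 0" --pt "0 0 0 0 0 -0.1 0" --pt "0 0 0 0 0 -0.15 0" --pt "0 0 0 0 0 -0.2 0" --pt "0 0 0 0 0 -0.2 0" --pt "0 0 0 0 0 -0.2 0" --pt "0 0 0 0 0 -0.2 0" --pt "0 0 0 0 0 -0.2 0"

```text
time_s: 12.92
position: [0.5188, 0.0549, 0.12]
orientation: [0.979, 0.206, -0.0, -0.0]
wrist_force: [2.6, 0.1, -3.1]
finger_gap: 0.13
gripper_force: 50.0
```

It is past the crest: the force is now pulling down.

Emit:
servo_tool --pt "0 0 0 0.03 0.01 -0.05 0" --pt "0 0 0 0.05 0.02 -0.1 0" --pt "0 0 0 0.05 0.02 -0.15 0" --pt "0 0 0 0.05 0.02 -0.2 0" --pt "0 0 0 0.05 0.02 -0.25 0" --pt "0 0 0 0.05 0.02 -0.3 0" --pt "0 0 0 0.05 0.02 -0.3 0" --pt "0 0 0 0.05 0.02 -0.3 0"

```text
time_s: 13.58
position: [0.5192, 0.055, 0.1169]
orientation: [0.979, 0.206, -0.0, -0.0]
wrist_force: [0.9, 0.9, -3.6]
finger_gap: 0.13
gripper_force: 50.0
```

Emit:
servo_tool --pt "0 0 0 0 0 -0.03 0" --pt "0 0 0 0 0 -0.06 0" --pt "0 0 0 0 0 -0.1 0" --pt "0 0 0 0 0 -0.1 0" --pt "0 0 0 0 0 -0.1 0" --pt "0 0 0 0 0 -0.1 0" --pt "0 0 0 0 0 -0.1 0" --pt "0 0 0 0 0 -0.1 0"

```text
time_s: 14.25
position: [0.5193, 0.0551, 0.1161]
orientation: [0.979, 0.206, -0.0, -0.0]
wrist_force: [0.6, -0.6, -3.4]
finger_gap: 0.132
gripper_force: 50.0
```

Emit:
servo_tool --pt "0 0 0 0 0 -0.02 0" --pt "0 0 0 0 0 -0.04 0" --pt "0 0 0 0 0 -0.06 0" --pt "0 0 0 0 0 -0.08 0" --pt "0 0 0 0 0 -0.08 0" --pt "0 0 0 0 0 -0.08 0" --pt "0 0 0 0 0 -0.08 0" --pt "0 0 0 0 0 -0.08 0"

```text
time_s: 14.92
position: [0.5195, 0.055, 0.1154]
orientation: [0.979, 0.206, -0.0, 0.0]
wrist_force: [0.3, -0.9, -1.8]
finger_gap: 0.127
gripper_force: 50.0
```

Emit:
servo_tool --pt "0 0 0 0 0 -0.02 0" --pt "0 0 0 0 0 -0.04 0" --pt "0 0 0 0 0 -0.06 0" --pt "0 0 0 0 0 -0.06 0" --pt "0 0 0 0 0 -0.06 0" --pt "0 0 0 0 0 -0.06 0" --pt "0 0 0 0 0 -0.06 0" --pt "0 0 0 0 0 -0.06 0"

```text
time_s: 15.58
position: [0.5195, 0.0551, 0.1148]
orientation: [0.979, 0.206, -0.0, 0.0]
wrist_force: [-0.9, -0.3, -1.5]
finger_gap: 0.131
gripper_force: 50.0
```

Emit:
servo_tool --pt "0 0 0 0 0 -0.02 0" --pt "0 0 0 0 0 -0.04 0" --pt "0 0 0 0 0 -0.06 0" --pt "0 0 0 0 0 -0.06 0" --pt "0 0 0 0 0 -0.06 0" --pt "0 0 0 0 0 -0.06 0" --pt "0 0 0 0 0 -0.06 0" --pt "0 0 0 0 0 -0.06 0"

```text
time_s: 16.25
position: [0.5196, 0.0551, 0.1146]
orientation: [0.979, 0.206, 0.0, 0.0]
wrist_force: [-1.9, -0.4, 5.7]
finger_gap: 0.134
gripper_force: 50.0
```

Emit:
servo_tool --pt "0 0 0 0 0 -0.02 0" --pt "0 0 0 0 0 -0.04 0" --pt "0 0 0 0 0 -0.05 0" --pt "0 0 0 0 0 -0.05 0" --pt "0 0 0 0 0 -0.05 0" --pt "0 0 0 0 0 -0.05 0" --pt "0 0 0 0 0 -0.05 0" --pt "0 0 0 0 0 -0.05 0"

```text
time_s: 16.92
position: [0.5197, 0.0551, 0.1145]
orientation: [0.979, 0.206, 0.0, 0.0]
wrist_force: [-3.9, -0.3, 10.2]
finger_gap: 0.13
gripper_force: 50.0
```

The bridge has met the neck (10 N, no further descent), so the clip is home. I ease off, open slightly, and lift straight up.

Emit:
servo_tool --pt "0 0 0 0 0 0.05 0" --pt "0 0 0 0 0 0.05 0" --pt "0 0 0 0 0 0.05 0.18" --pt "0 0 0 0 0 0.05 0.22" --pt "0 0 0 0 0 0.05 0.24" --pt "0 0 0 0 0 0.05 0.24" --pt "0 0 0 0 0 0.05 0.24" --pt "0 0 0 0 0 0.05 0.24"

```text
time_s: 17.58
position: [0.5195, 0.0551, 0.1141]
orientation: [0.979, 0.206, -0.0, -0.0]
wrist_force: [-0.3, -0.4, 0.1]
finger_gap: 0.236
gripper_force: 0.0
```

Emit:
servo_tool --pt "0 0 0 0 0 0.5 0.24" --pt "0 0 0 0 0 1 0.24" --pt "0 0 0 0 0 2 0.24" --pt "0 0 0 0 0 3.5 0.24" --pt "0 0 0 0 0 6 0.24" --pt "0 0 0 0 0 9 0.24" --pt "0 0 0 0 0 11 0.24" --pt "0 0 0 0 0 12 0.24"

```text
time_s: 18.25
position: [0.521, 0.0555, 0.238]
orientation: [0.979, 0.206, 0.003, 0.0]
wrist_force: [0.7, 0.8, -0.0]
finger_gap: 0.242
gripper_force: 0.0
```

Run:
```python
from h import *
a=optics.camera("scene");s=r.observe();print(s["time_s"],s["position"],s["wrist_force"])
cv2.imwrite("pics/c7.png",cv2.resize(a[100:175,190:285],None,fx=8,fy=8,interpolation=cv2.INTER_CUBIC))
```

```text
18.3 [0.5214 0.0554 0.2384] [0.9423 0.1638 0.1553]
```

View pics/c7.png

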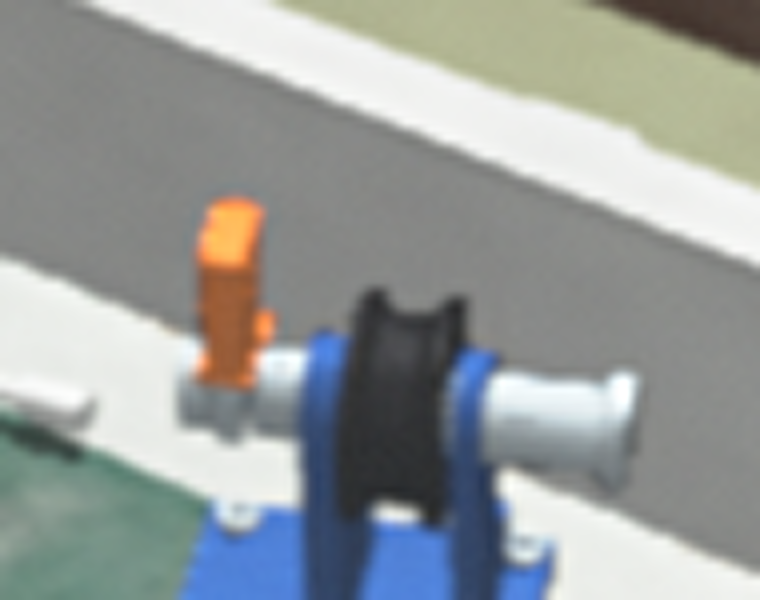

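The picture shows the clip upright at crop (230,300), with its flange down on the axle and its jaws around the neck at (230,410). The gripper is clear, so I hand in.

```bash
python3 -c "
from station import r
print(r.close_job())"
```

```text
the job is handed in; nothing more can be done
None
```

The orange-tabbed clip is snapped home in the axle's groove and released, the gripper is clear of it, and I handed the job in at about 18 s; the highest wrist force I read was about 10 N, and no verdict came back.

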